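# Find the lathe's tail centre in the parts boxes

## Robot

A 6-joint arm with a two-finger parallel gripper is mounted at the origin on the work surface. World frame = base frame: x ahead of the robot, y to its left, z up, the work surface at z = 0. Lengths are in m, angles in degrees, forces in N, time in s.
With the tool pointing down it reaches from about 0.275 to 0.775 m from the base axis. Payload 14.6 kg.
Tool frame: the origin (TCP) lies at the very end of the fingers, on their centre line; the grasp point (between the pads) lies 19 mm behind it; z points along the fingers, y is the line along which they close (so a half turn about z gives the same grasp; the last joint's range is limited). The gripper opens to 85 mm and grips with 20 to 120 N. Pads are 22 mm wide; open, the fingers measure 114 mm over their backs; the gripper's body (76 mm by 85 mm) begins 54 mm behind the grasp point. The pads swing forward as they close: fully open they stand 13 mm farther back than shut.
Start: joints at [60.946, 15.075, -2.767, 72.158, 0, 81.102], TCP at [0.181, 0.493, 0.231] pointing down, gripper open.
Joint ranges: [-151.79, 151.79], [-50.71, 97.33], [-67.44, 78.34], [-121.81, 120.89], [-77.56, 73.72], [-180, 180]. Speed limits (degrees/s): [108.29, 108.29, 147.25, 159.86, 180, 180].

## Interface

Orientations are given as [roll, pitch, yaw] about the fixed x, y, z axes, in that order (R = Rz(yaw) Ry(pitch) Rx(roll)).
In Python, from rig import telemetry, capture, calibration, hand_in, nets gives the robot as it stands. The module is installed in compiled form; this text tells all that it offers.
- The arm moves only by the tool arm_command, never from a script. Its argument "series" is text: rows parted by semicolons, each of 7 numbers parted by spaces: the shift along the tool's x, y, z in mm, then the turn, a rotation vector about the tool's x, y, z in rad, then the gripper's target within -1 to 1 (fully open at 1, half-way at 0, shut at -1). In form: tx ty tz rx ry rz jaw; .... A call has 1 to 12 rows; each row is the pose to reach, as a shift and turn from the pose commanded when the call began, along the tool's axes at that moment; what a row does not reach only later rows make up. A row lasts 1/10 s, in which the tool goes at most 50 mm and 8.59 degrees, less where a joint would pass 70% of its speed; a pose out of reach is approached as far as the arm can. A call with a gripper value outside its range is refused whole. The fingers move at their own pace and stop on an object; "grip_force" is the grip in N (left out, the last holds). Time passes only in rows, so rows that repeat a pose let the fingers close. It gives the time, the measured TCP pose, the force, the opening and the grip force at its end, in the units of the state.
- telemetry.sense(): the state, without advancing time (a new reading comes with each control period).
- capture(name): name is "scene" or "top" or "wrist"; returns (picture, depth): 420x560x3 uint8, red, green, blue; 420x560 float32, m along the optical axis (not along the pixel's ray), 0 where there is no reading.
- calibration(name): a dict with "mtx" (3x3 intrinsics, pixels), "R" (3x3) and "t" (3): a world point X has camera coordinates R X + t; the wrist camera has in their place "tool_from_camera" (4x4, takes a point from camera to tool coordinates, whose origin is the TCP and whose axes are the flange's). Camera axes: x right, y down, z forward; pixel columns grow to the right and rows downward; lengths in m; the calibration is good to about 2 mm. A picture is of the moment at which its call begins: read the wrist's pose just before it. calibration takes no time and is no camera call.
- hand_in(): hands the job in; it is judged then, once.
Trained networks look in the newest picture that a camera, given by its name, has taken for a name from the list of things; names that differ only in an ending like _2 or _b are one class to them, and where a whole thing is asked for, a point or a joint stands for the part that bears it (a point fixed in the world has none). Each returns a list of dicts, best first, with "score" (0 to 1); they miss things now and then, are a little off and sometimes report something else, mostly with a low value. They report only what shows in the picture. A call takes as long as a camera call. They do not tell look-alikes from the thing itself.
- nets.regions_of(camera, name): "pixels" (420x560 bool, what is visible of it) and "bbox" ([left, top, right, bottom] in pixels, round what is visible of it).
The state is a dict: "t": time; "qpos": joint angles; "joint_vel": joint speeds; "tau": joint torques, N m; "position": TCP position; "orientation": TCP orientation; "ft_force": force on the tool from outside, world axes, zero at the start; "torque": the same for the moment, N m; "opening": finger opening in m; "grasp_force": force on a finger pad.
Only numpy, scipy, OpenCV 4.12 (cv2) and the standard library are available. Lean on these libraries where they do the work, as an engineer would, in place of code of your own. Each camera call takes 0.05 s, during which the arm holds its last target. There are 200 camera calls.

## Task

One of the three plain lidded wooden boxes holds the lathe's tail centre: the steel part with a square body, a pointed nose and a round tail. Open the boxes by the blocks on their lids until you find it, take it out and set it down lying flat in the open wooden tray, without dropping it. Lids may stay open; leave the other parts in their boxes, and do not shift or knock over the glue bottle, the jar or the wooden bobbin.

Things in the scene. Friction and masses are not known exactly. Their poses are not given: they have to be found in the camera images.
- box_a: One of three identical fixed plywood boxes with hinged lids, 150 x 150 mm outside, walls and floor 6 mm, rim 50 mm high; origin at the centre of its underside; x points from the lid's pull block side to the hinge side (away from the robot, up to 0.2 rad of yaw), z up. Any of the three may hold the tail centre.
- lid_a (a joint): Hinge of the lid of box_a, rad: 0 shut, grows as the front edge is raised, stops at 1.15 (66 degrees), where the lid still leans over the rear half of the box, so that a gripper must reach in beneath it, tilted about 35 degrees. The hinge is stiff: the lid stays at any angle; about 2 to 3 N at the block raises it.
- lid_a_knob (a point): Grip point on the dark wooden pull block of box_a's lid, 33 mm above the lid's underside, 25 mm above its top face. The block is 28 mm along the box's x, 24 mm wide (y) and 38 mm tall, centred 24 mm from the lid's front edge. It moves with the lid, on an arc of 130 mm radius; its x axis points to the hinge along the lid, z is the lid's normal. Pinched across its 24 mm width it can pivot between the fingers as the lid swings.
- lid_a_hinge (a point): Middle of the hinge line of box_a's lid, at the far top edge of the box (75 mm behind the box's centre, 50.5 mm up). The lid is 8 mm thick, 150 x 150 mm, 0.15 kg; fully open it stands to about 200 mm above the bench. The hinge line lies along the y axis of the box.
- box_b: One of three identical fixed plywood boxes with hinged lids, 150 x 150 mm outside, walls and floor 6 mm, rim 50 mm high; origin at the centre of its underside; x points from the lid's pull block side to the hinge side (away from the robot, up to 0.2 rad of yaw), z up. Any of the three may hold the tail centre.
- lid_b (a joint): Hinge of the lid of box_b, rad: 0 shut, grows as the front edge is raised, stops at 1.15 (66 degrees), where the lid still leans over the rear half of the box, so that a gripper must reach in beneath it, tilted about 35 degrees. The hinge is stiff: the lid stays at any angle; about 2 to 3 N at the block raises it.
- lid_b_knob (a point): Grip point on the dark wooden pull block of box_b's lid, 33 mm above the lid's underside, 25 mm above its top face. The block is 28 mm along the box's x, 24 mm wide (y) and 38 mm tall, centred 24 mm from the lid's front edge. It moves with the lid, on an arc of 130 mm radius; its x axis points to the hinge along the lid, z is the lid's normal. Pinched across its 24 mm width it can pivot between the fingers as the lid swings.
- lid_b_hinge (a point): Middle of the hinge line of box_b's lid, at the far top edge of the box (75 mm behind the box's centre, 50.5 mm up). The lid is 8 mm thick, 150 x 150 mm, 0.15 kg; fully open it stands to about 200 mm above the bench. The hinge line lies along the y axis of the box.
- box_c: One of three identical fixed plywood boxes with hinged lids, 150 x 150 mm outside, walls and floor 6 mm, rim 50 mm high; origin at the centre of its underside; x points from the lid's pull block side to the hinge side (away from the robot, up to 0.2 rad of yaw), z up. Any of the three may hold the tail centre.
- lid_c (a joint): Hinge of the lid of box_c, rad: 0 shut, grows as the front edge is raised, stops at 1.15 (66 degrees), where the lid still leans over the rear half of the box, so that a gripper must reach in beneath it, tilted about 35 degrees. The hinge is stiff: the lid stays at any angle; about 2 to 3 N at the block raises it.
- lid_c_knob (a point): Grip point on the dark wooden pull block of box_c's lid, 33 mm above the lid's underside, 25 mm above its top face. The block is 28 mm along the box's x, 24 mm wide (y) and 38 mm tall, centred 24 mm from the lid's front edge. It moves with the lid, on an arc of 130 mm radius; its x axis points to the hinge along the lid, z is the lid's normal. Pinched across its 24 mm width it can pivot between the fingers as the lid swings.
- lid_c_hinge (a point): Middle of the hinge line of box_c's lid, at the far top edge of the box (75 mm behind the box's centre, 50.5 mm up). The lid is 8 mm thick, 150 x 150 mm, 0.15 kg; fully open it stands to about 200 mm above the bench. The hinge line lies along the y axis of the box.
- tray: Fixed open wooden tray, 170 (x) x 150 (y) mm outside, 30 mm high, walls and floor 6 mm; origin at the centre of its underside, z up. It is about in line with the boxes, in any of the four places.
- centre_mid (a point): The wanted tail centre (loose, steel, 0.35-0.5 kg), in one of the boxes: square body 36 mm long, 34 wide, 34 high; cone nose 22 mm long on its +x end; hollow round tail 18 mm across, 36 long on its -x end; 94 mm overall. The point is the middle of the square body (17 mm up), within 3 mm of where it balances; x runs to the nose. It lies near the box's middle, along the box's x within 0.3 rad.
- faceplate_mid (a point): A steel faceplate lying in another box (not wanted): disc 80 mm across, 14 mm thick, with a hub 36 mm across and 20 mm tall on top. The point is on its axis, 14 mm above its underside.
- key_mid (a point): A T-shaped steel chuck key lying in the third box (not wanted): square bar 80 mm long, 13 mm thick, with an 80 mm cross-bar at its -x end. The point is the middle of the bar, 6.5 mm up.
- glue_mid (a point): White glue bottle standing behind the boxes, 60 mm across, 170 mm tall; the point is half-way up. Do not disturb.
- jar_mid (a point): Amber glass jar with a steel cap standing behind the boxes, 72 mm across, 90 mm tall; the point is half-way up. Do not disturb.
- bobbin_mid (a point): Turned wooden bobbin standing in front of the boxes, 44 mm across, 45 mm tall; the point is half-way up. Do not disturb.
Mind the look-alikes: they are no part of the job. Leave any turquoise look-alike of the tray alone. Leave any purple look-alike of the box_a alone.

How it is judged (in metres and radians):
At the end, for the whole second after the job is handed in: The tail centre lies flat (its length within 10 degrees of level) on the floor of the tray, inside its walls, released and at rest (under 20 mm/s); the faceplate and the chuck key are still in their boxes (within 60 mm of where they were). The lids may be at any angle (x of centre_mid in the frame of tray between -0.075 and 0.075 m and y of centre_mid in the frame of tray between -0.065 and 0.065 m and z of centre_mid in the frame of tray below 0.034 m and angle between centre_mid's own x axis and vertical between 1.4 and 1.74 rad and linear speed of centre below 0.02 m/s and distance of each of faceplate_mid, key_mid from where it was at the start of the episode below 0.06 m); the robot touches nothing.
It fails at once if the tail centre is let go of in the air (its middle over 85 mm above the bench with no finger on it) (height (world z) of centre_mid above 0.085 m and contact force between the fingers and centre below 0.2 N).
It fails at once if the glue bottle is shifted by more than 50 mm or knocked over (distance of glue_mid from where it was at the start of the episode above 0.05 m or angle between glue_mid's own z axis and vertical above 0.6 rad).
It fails at once if the jar is shifted by more than 50 mm or knocked over (distance of jar_mid from where it was at the start of the episode above 0.05 m or angle between jar_mid's own z axis and vertical above 0.6 rad).
It fails at once if the bobbin is shifted by more than 50 mm or knocked over (distance of bobbin_mid from where it was at the start of the episode above 0.05 m or angle between bobbin_mid's own z axis and vertical above 0.6 rad).
It also fails if it takes over 72 s, if anything falls off the work surface, if the arm or the gripper's body presses on something with over 40 N, if the wrist force passes 120 N, or if a joint passes its speed limit or range.

## Working session

There is one attempt and no reset: what is moved stays moved. The work goes in short steps, Python scripts to look and compute and a tool call to move; the robot and the scene stay as the last step left them, time stands still between calls to the robot, and variables do not carry over. Pictures are saved under pics/ and viewed, at most 10 in all, crops included, and the job is handed in when it is done.

Besides the shell and the picture viewer there is one more tool, called by a JSON object that holds its "api" and its "payload". arm_command: Moves the arm, as the interface text tells. Its arguments: {"type":"object","properties":{"series":{"type":"string"},"grip_force":{"type":"number"}},"required":["series"]}

```bash
mkdir -p pics
cat > h.py <<'E'
import numpy as np, cv2
from scipy.spatial.transform import Rotation as Ro
from rig import telemetry, capture, calibration, hand_in, nets
def pts(cam, d, mask=None, tool=None):
    c=calibration(cam); K=np.array(c["mtx"]); m=(d>0) if mask is None else (mask&(d>0))
    v,u=np.nonzero(m); z=d[v,u]
    P=np.stack([(u-K[0,2])/K[0,0]*z,(v-K[1,2])/K[1,1]*z,z],1)
    if cam=="wrist":
        T=np.array(c["tool_from_camera"]); P=P@T[:3,:3].T+T[:3,3]
        p,R=tool; return P@R.T+p
    return (P-np.array(c["t"]))@np.array(c["R"])
def tool():
    s=telemetry.sense(); return np.array(s["position"]), Ro.from_euler("xyz",s["orientation"],degrees=True).as_matrix()
def save(n,p): cv2.imwrite("pics/"+n+".png",cv2.cvtColor(p,cv2.COLOR_RGB2BGR))
def rel(p,R):  # target world pose -> tool shift mm & rotvec
    p0,R0=tool(); return np.round((R0.T@(np.array(p)-p0))*1000,1), np.round(Ro.from_matrix(R0.T@R).as_rotvec(),3)
E
python3 - <<'E'
from h import *
s=telemetry.sense(); print(s)
ims=[]
for cam in ["scene","top"]:
    p,d=capture(cam); ims.append(p)
    for n in ["box_a","lid_a_knob","tray","bobbin_mid","glue_mid","jar_mid"]:
        for r in nets.regions_of(cam,n):
            P=pts(cam,d,r["pixels"]); 
            if len(P)==0: continue
            top=P[P[:,2]>np.percentile(P[:,2],98)-.006]
            print(cam,n,round(r["score"],2),r["bbox"],len(P),"med",np.median(P,0).round(3),"top",np.median(top,0).round(3),"lo",np.percentile(P,2,0).round(3),"hi",np.percentile(P,98,0).round(3))
    save(cam,p)
E
```

```text
{'t': 0.0, 'qpos': array([ 6.09466042e+01,  1.50971342e+01, -2.80385552e+00,  7.21574189e+01,
       -4.68378265e-04,  8.11000165e+01]), 'joint_vel': array([-0.11482785, -0.07486726,  0.0501584 ,  0.10441683, -0.04136159,
        0.07586769]), 'tau': array([ 3.78732671e-03, -6.37624311e+01,  3.84565473e+01,  1.37374600e-02,
        1.53869451e-06, -1.20648383e-05]), 'position': array([0.18077167, 0.49260775, 0.23083988]), 'orientation': array([-1.79942222e+02, -8.57366042e-03,  1.59846584e+02]), 'ft_force': array([-0.34318512,  0.28612922, -0.23983348]), 'torque': array([ 2.73748095e-02, -7.88281787e-05, -3.54924389e-02]), 'grasp_force': 0.0, 'opening': 0.08528966493679863}
scene box_a 0.93 [387.0, 286.3, 479.0, 367.5] 4719 med [0.362 0.519 0.058] top [0.302 0.521 0.096] lo [0.278 0.437 0.011] hi [0.432 0.59  0.094]
scene box_a 0.9 [177.5, 166.9, 244.2, 231.4] 2662 med [ 0.648 -0.092  0.058] top [ 0.594 -0.112  0.096] lo [ 0.573 -0.186  0.006] hi [ 0.718 -0.04   0.094]
scene box_a 0.84 [262.5, 276.5, 349.8, 366.0] 4578 med [0.61  0.357 0.058] top [0.553 0.345 0.096] lo [0.53  0.275 0
[... 2639 characters left out ...]
48  0.008] top [ 0.224 -0.44   0.031] lo [ 0.144 -0.521  0.   ] hi [ 0.31  -0.366  0.033]
top tray 0.6 [382.2, 147.6, 439.4, 209.6] 2957 med [ 0.579 -0.342  0.008] top [ 0.572 -0.345  0.031] lo [ 0.495 -0.413  0.001] hi [ 0.66  -0.263  0.034]
top bobbin_mid 0.63 [306.2, 240.5, 320.4, 250.0] 149 med [ 0.383 -0.047  0.045] top [ 0.383 -0.048  0.048] lo [ 0.365 -0.066  0.04 ] hi [ 0.4   -0.029  0.053]
top glue_mid 0.68 [274.1, 91.7, 298.3, 119.5] 478 med [0.769 0.031 0.115] top [0.781 0.031 0.171] lo [0.752 0.004 0.013] hi [0.798 0.056 0.173]
top jar_mid 0.81 [327.5, 98.3, 357.3, 125.0] 595 med [ 0.768 -0.134  0.088] top [ 0.776 -0.137  0.093] lo [ 0.744 -0.17   0.001] hi [ 0.807 -0.104  0.097]
```

Run:
```python
from h import *
p=cv2.imread("pics/top.png"); cv2.imwrite("pics/top_c.png",cv2.resize(p[70:340,70:490],None,fx=1.9,fy=1.9,interpolation=cv2.INTER_CUBIC))
# refined box poses from the top camera depth
pic,d=capture("top"); P=pts("top",d)
for n,c in dict(A=(.35,.509),B=(.60,.346),C=(.62,.109),D=(.64,-.116)).items():
    q=P[(np.abs(P[:,:2]-c)<.12).all(1)]
    lid=q[(q[:,2]>.05)&(q[:,2]<.066)]; kn=q[q[:,2]>.091]
    r=cv2.minAreaRect(lid[:,:2].astype(np.float32)); k=np.median(kn[:,:2],0)
    v=np.array(r[0])-k; print(n,np.round(r[0],4),np.round(r[1],3),round(r[2],1),"knob",k.round(4),"yaw(k->c)",round(np.degrees(np.arctan2(v[1],v[0])),1),len(kn))
```

```text
A [0.3486 0.5102] [0.153 0.153] 80.1 knob [0.2406 0.485 ] yaw(k->c) 13.2 1118
B [0.6021 0.3465] [0.152 0.152] 3.8 knob [0.5494 0.3419] yaw(k->c) 5.0 79
C [0.6218 0.1082] [0.153 0.148] 1.2 knob [0.5692 0.1079] yaw(k->c) 0.3 72
D [ 0.6636 -0.1185] [0.151 0.192] 87.8 knob [ 0.5956 -0.1181] yaw(k->c) -0.4 107
```

View pics/top_c.png

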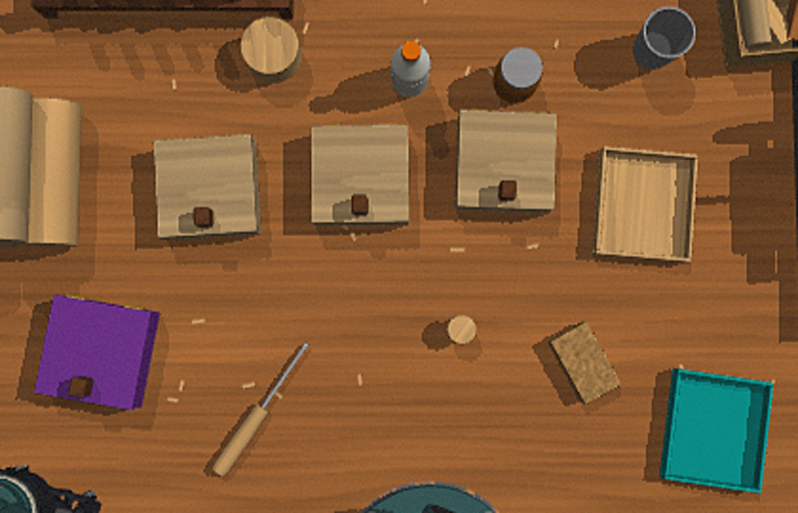

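The picture shows the wooden boxes at (207,187), (360,175) and (507,160), with their blocks on the near side. The wooden tray is at (645,205). The purple box (95,352) and turquoise tray (715,430) are the look-alikes. I'll start with the left box.

Run:
```python
from h import *
print(np.array(calibration("wrist")["tool_from_camera"]).round(3), np.array(calibration("wrist")["mtx"]).round(0))
print(rel([.550,.342,.13],Ro.from_euler("xyz",[180,0,183.8],degrees=True).as_matrix()))
```

```text
[[ 0.    -0.96  -0.28   0.072]
 [ 1.     0.    -0.001  0.001]
 [ 0.001 -0.28   0.96  -0.143]
 [ 0.     0.     0.     1.   ]] [[347.   0. 283.]
 [  0. 347. 210.]
 [  0.   0.   1.]]
(array([-398.5,  -14.4,  101.3]), array([ 0.   , -0.   , -0.418]))
```

{"api": "arm_command", "payload": {"series": "-398 -14 101 0 0 -0.418 0.2;-398 -14 101 0 0 -0.418 0.2;-398 -14 101 0 0 -0.418 0.2;-398 -14 101 0 0 -0.418 0.2;-398 -14 101 0 0 -0.418 0.2;-398 -14 101 0 0 -0.418 0.2;-398 -14 101 0 0 -0.418 0.2;-398 -14 101 0 0 -0.418 0.2;-398 -14 101 0 0 -0.418 0.2;-398 -14 101 0 0 -0.418 0.2;-398 -14 101 0 0 -0.418 0.2;-398 -14 101 0 0 -0.418 0.2"}}

```text
t: 1.95
position: [0.5486, 0.3433, 0.1308]
orientation: [180.0, 0.0, -176.1]
ft_force: [-0.0, 0.3, 0.9]
opening: 0.0514
grasp_force: 0.0
```

{"api": "arm_command", "payload": {"series": "-1 1 40 0 0 0 0.2;-1 1 63 0 0 0 0.2;-1 1 63 0 0 0 0.2;-1 1 63 0 0 0 -0.8;-1 1 63 0 0 0 -0.8;-1 1 63 0 0 0 -0.8;-1 1 63 0 0 0 -0.8;-1 1 63 0 0 0 -0.8", "grip_force": 40}}

```text
t: 2.75
position: [0.551, 0.3438, 0.0693]
orientation: [180.0, 0.1, -176.2]
ft_force: [-2.6, -3.7, 5.4]
opening: 0.0235
grasp_force: 40.8
```

{"api": "arm_command", "payload": {"series": "-5 0 -13 0 0 0 -0.8;-11 0 -25 0 0 0 -0.8;-18 0 -37 0 0 0 -0.8;-26 0 -48 0 0 0 -0.8;-36 0 -58 0 0 0 -0.8;-46 0 -67 0 0 0 -0.8;-58 0 -75 0 0 0 -0.8;-70 0 -81 0 0 0 -0.8;-83 0 -86 0 0 0 -0.8;-96 0 -90 0 0 0 -0.8;-106 0 -92 0 0 0 -0.8;-106 0 -92 0 0 0 -0.8"}}

```text
t: 3.95
position: [0.6571, 0.3509, 0.1608]
orientation: [180.0, 0.1, -176.2]
ft_force: [-1.2, 0.1, 3.8]
opening: 0.0235
grasp_force: 42.4
```

{"api": "arm_command", "payload": {"series": "0 0 0 0 0 0 0.6;0 0 0 0 0 0 0.6;0 0 0 0 0 0 0.6;0 0 -45 0 0 0 0.6;0 0 -90 0 0 0 0.6;50 0 -90 0 0 0 0.6;100 0 -90 0 0 0 0.6;107 0 -90 0 0 0 0.6;107 0 -90 0 0 0 0.6"}}

```text
t: 4.85
position: [0.5472, 0.3436, 0.2506]
orientation: [180.0, 0.0, -176.1]
ft_force: [0.8, 0.2, 0.4]
opening: 0.0685
grasp_force: 0.0
```

```bash
cat > look.py <<'E'
from h import *; import sys
t=tool(); p,d=capture("wrist"); save(sys.argv[1],p); np.savez(sys.argv[1],d=d,p=t[0],R=t[1])
for n in ["centre_mid","faceplate_mid","key_mid"]:
    for r in nets.regions_of("wrist",n): 
        P=pts("wrist",d,r["pixels"],t); print(n,round(r["score"],2),np.round(r["bbox"]),np.median(P,0).round(3),np.percentile(P,[3,97],0).round(3))
E
python3 look.py w1
```

```text
centre_mid 0.56 [262. 191. 297. 275.] [0.601 0.345 0.039] [[0.57  0.326 0.007]
 [0.649 0.361 0.042]]
```

View pics/w1.png

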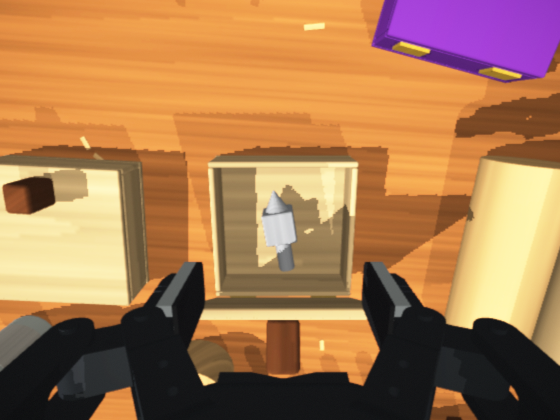

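The view shows the tail centre in this box. The body is at about (279,228), the nose points to the robot at (275,193) and the tail ends near (287,265). I'll measure its pose.

```bash
cat > pose.py <<'E'
from h import *
z=np.load("w1.npz"); t=(z["p"],z["R"]); P=pts("wrist",z["d"],None,t)
q=P[(abs(P[:,0]-.602)<.062)&(abs(P[:,1]-.3465)<.062)&(P[:,2]>.012)&(P[:,2]<.06)]
b=q[q[:,2]>.0365]; 
r=cv2.minAreaRect(b[:,:2].astype(np.float32)); print("body",np.round(r[0],4),np.round(r[1],4),r[2],np.median(b,0).round(4),len(b))
for lo,hi in [(.53,.575),(.575,.585),(.585,.595),(.595,.605),(.605,.615),(.615,.625),(.625,.66)]:
    s=q[(q[:,0]>lo)&(q[:,0]<hi)]
    if len(s): print(lo,len(s),s.mean(0).round(4),s.max(0).round(3),s.min(0).round(3))
print("tray");
E
python3 pose.py
```

```text
body [0.5997 0.3433] [0.0372 0.034 ] 12.95661735534668 [0.599  0.3433 0.0405] 1007
0.53 132 [0.5701 0.3374 0.0278] [0.575 0.347 0.032] [0.562 0.33  0.021]
0.575 298 [0.5805 0.3428 0.0334] [0.585 0.357 0.042] [0.575 0.327 0.012]
0.585 322 [0.5896 0.34   0.0392] [0.595 0.359 0.043] [0.585 0.323 0.012]
0.595 289 [0.6    0.3437 0.0405] [0.605 0.362 0.043] [0.595 0.325 0.02 ]
0.605 271 [0.6099 0.3457 0.0405] [0.615 0.363 0.043] [0.605 0.328 0.017]
0.615 119 [0.6196 0.3444 0.0363] [0.625 0.358 0.042] [0.615 0.33  0.023]
0.625 356 [0.6387 0.3527 0.0305] [0.654 0.363 0.035] [0.625 0.341 0.023]
tray
```

Run:
```python
from h import *
psi,tau=np.radians(13),np.radians(25)
R=(Ro.from_euler("xyz",[180,0,180+13],degrees=True)*Ro.from_euler("y",-25,degrees=True)).as_matrix()
ax=np.array([np.cos(psi),np.sin(psi),0]); G=np.array([.5997,.3433,.033])-.003*ax
T=G+.019*R[:,2]; print(R.round(2),T.round(4))
print(rel(T-.09*R[:,2],R)); print(rel(T,R))
```

```text
[[-0.88 -0.22  0.41]
 [-0.2   0.97  0.1 ]
 [-0.42  0.   -0.91]] [0.6046 0.3444 0.0158]
(array([-16.4,  -8.8, 151.9]), array([-0.035, -0.435, -0.159]))
(array([-53.9,  -2.7, 233.4]), array([-0.035, -0.435, -0.159]))
```

{"api": "arm_command", "payload": {"series": "0 -3 40 -0.035 -0.435 -0.159 0.4;-16 -9 80 -0.035 -0.435 -0.159 0.4;-16 -9 152 -0.035 -0.435 -0.159 0.4;-16 -9 152 -0.035 -0.435 -0.159 0.4;-16 -9 152 -0.035 -0.435 -0.159 0.4;-16 -9 152 -0.035 -0.435 -0.159 0.4;-16 -9 152 -0.035 -0.435 -0.159 0.4;-16 -9 152 -0.035 -0.435 -0.159 0.4"}}

```text
t: 5.85
position: [0.5672, 0.3358, 0.0977]
orientation: [180.0, 24.9, -167.0]
ft_force: [-0.0, 0.2, -0.3]
opening: 0.06
grasp_force: 0.0
```

Run:
```python
from h import *
R=(Ro.from_euler("xyz",[180,0,193],degrees=True)*Ro.from_euler("y",-25,degrees=True)).as_matrix()
print(rel([.6046,.3444,.0158],R))
t=tool(); p,d=capture("wrist"); P=pts("wrist",d,None,t)
b=P[(abs(P[:,0]-.602)<.055)&(abs(P[:,1]-.3465)<.055)&(P[:,2]>.0365)&(P[:,2]<.046)]
r=cv2.minAreaRect(b[:,:2].astype(np.float32)); print("body",np.round(r[0],4),np.round(r[1],4),r[2],len(b)); save("w2",p)
```

```text
(array([-0.2, -0.1, 90.5]), array([ 0.   , -0.001, -0.   ]))
body [0.5993 0.3435] [0.0381 0.0339] 13.365530014038086 2246
```

{"api": "arm_command", "payload": {"series": "0 0 30 0 0 0 0.4;0 0 60 0 0 0 0.4;0 0 80 0 0 0 0.4;0 0 90 0 0 0 0.4;0 0 90 0 0 0 0.4;0 0 90 0 0 0 -0.7;0 0 90 0 0 0 -0.7;0 0 90 0 0 0 -0.7;0 0 90 0 0 0 -0.7;0 0 90 0 0 0 -0.7", "grip_force": 90}}

```text
t: 6.9
position: [0.6037, 0.3445, 0.0175]
orientation: [180.0, 25.1, -167.0]
ft_force: [-2.0, -1.7, 5.8]
opening: 0.0327
grasp_force: 90.1
```

{"api": "arm_command", "payload": {"series": "0 0 -10 0 0 0 -0.7;0 0 -25 0 0 0 -0.7;0 0 -45 0 0 0 -0.7;0 0 -70 0 0 0 -0.7;0 0 -100 0 0 0 -0.7;0 0 -130 0 0 0 -0.7;0 0 -160 0 0 0 -0.7;0 0 -185 0 0 0 -0.7;0 0 -200 0 0 0 -0.7;0 0 -200 0 0 0 -0.7"}}

```text
t: 7.9
position: [0.5204, 0.3254, 0.2002]
orientation: [179.9, 25.2, -166.9]
ft_force: [-0.1, 0.1, -5.2]
opening: 0.0327
grasp_force: 90.1
```

Run:
```python
from h import *
t=tool(); p,d=capture("wrist"); save("w3",p)
print(t[0], telemetry.sense()["grasp_force"], telemetry.sense()["opening"])
for r in nets.regions_of("wrist","centre_mid"): 
    P=pts("wrist",d,r["pixels"],t); q=(P-t[0])@t[1]; print(r["score"],r["bbox"],np.median(P,0).round(3),np.percentile(P,[2,98],0).round(3),len(P))
R=t[1]; G=np.array([.579,-.342,.033])-.003*np.array([np.cos(.227),np.sin(.227),0])+.019*R[:,2]
print(G, rel([G[0],G[1],.20],R), rel(G,R))
```

```text
[0.52039678 0.32535671 0.20021291] 90.05333662033081 0.0325070151280687
0.88 [236.5, 207.1, 326.3, 361.0] [0.502 0.323 0.218] [[0.482 0.307 0.193]
 [0.563 0.341 0.224]] 10004
[ 0.58394937 -0.34083214  0.01580615] (array([  79.2, -663. ,  -39.9]), array([-0.001, -0.003,  0.   ])) (array([ 157. , -663. ,  127.1]), array([-0.001, -0.003,  0.   ]))
```

View pics/w3.png

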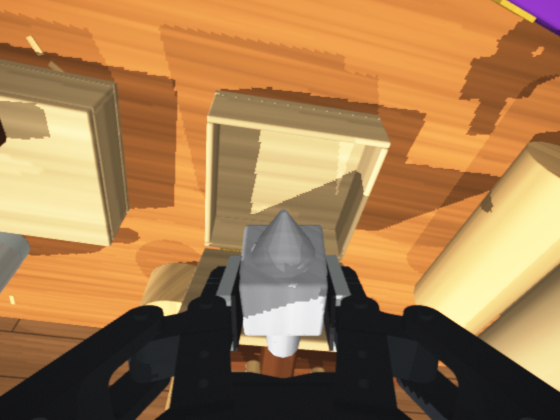

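The part is held firmly at (283,280) and still level. Next I carry it over to the wooden tray.

{"api": "arm_command", "payload": {"series": "2 -15 -1 0 0 0 -0.7;5 -45 -3 0 0 0 -0.7;10 -85 -5 0 0 0 -0.7;15 -130 -8 0 0 0 -0.7;21 -175 -11 0 0 0 -0.7;26 -220 -13 0 0 0 -0.7;32 -265 -16 0 0 0 -0.7;37 -310 -19 0 0 0 -0.7;42 -355 -21 0 0 0 -0.7;48 -400 -24 0 0 0 -0.7;53 -445 -27 0 0 0 -0.7;58 -490 -30 0 0 0 -0.7"}}

```text
t: 9.2
position: [0.567, -0.1696, 0.1989]
orientation: [180.0, 24.9, -167.0]
ft_force: [1.0, 0.8, -3.5]
opening: 0.0321
grasp_force: 90.4
```

Run:
```python
from h import *
t=tool();R=(Ro.from_euler("xyz",[180,0,193],degrees=True)*Ro.from_euler("y",-25,degrees=True)).as_matrix()
print(t[0],rel([.584,-.341,.12],R),rel([.584,-.341,.0185],R))
```

```text
[ 0.56698123 -0.16955601  0.1988602 ] (array([  53.1, -170.9,   62.2]), array([ 0.   , -0.001, -0.   ])) (array([  95.9, -170.9,  154.3]), array([ 0.   , -0.001, -0.   ]))
```

{"api": "arm_command", "payload": {"series": "5 -45 0 0 0 0 -0.7;10 -90 0 0 0 0 -0.7;20 -130 20 0 0 0 -0.7;40 -160 40 0 0 0 -0.7;53 -171 62 0 0 0 -0.7;62 -171 82 0 0 0 -0.7;71 -171 102 0 0 0 -0.7;79 -171 120 0 0 0 -0.7;86 -171 135 0 0 0 -0.7;86 -171 135 0 0 0 -0.7"}}

```text
t: 10.2
position: [0.5842, -0.3377, 0.0379]
orientation: [179.8, 24.8, -167.1]
ft_force: [-0.6, 0.1, -5.0]
opening: 0.0326
grasp_force: 90.3
```

Run:
```python
from h import *
t=tool();R=(Ro.from_euler("xyz",[180,0,193],degrees=True)*Ro.from_euler("y",-25,degrees=True)).as_matrix()
print(t[0],rel([.584,-.341,.0175],R)); p,d=capture("wrist"); save("w4",p)
```

```text
[ 0.58415786 -0.33766799  0.03793489] (array([ 9.4, -3.3, 18.2]), array([ 0.003, -0.003, -0.001]))
```

View pics/w4.png

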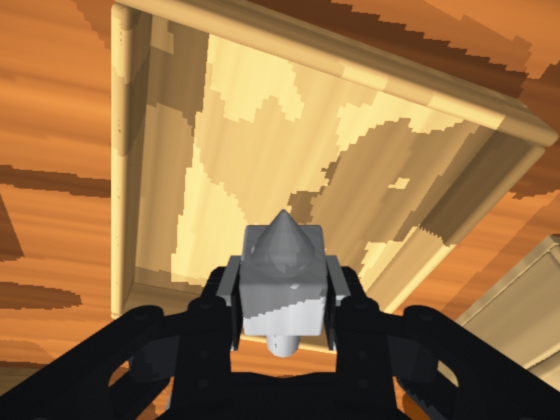

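The part hangs level inside the tray walls: the rim runs from (115,5) to (545,130), and the part is at (283,280). I'll lower it the last 20 mm.

{"api": "arm_command", "payload": {"series": "4 0 9 0 0 0 -0.7;7 0 15 0 0 0 -0.7;8 0 18 0 0 0 -0.7;9 0 19 0 0 0 -0.7;9 0 19 0 0 0 -0.7;9 0 19 0 0 0 -0.7"}}

```text
t: 10.85
position: [0.5862, -0.3384, 0.0204]
orientation: [-180.0, 25.0, -166.9]
ft_force: [-1.0, 1.0, -4.0]
opening: 0.0325
grasp_force: 90.6
```

{"api": "arm_command", "payload": {"series": "0.6 0 1.4 0 0 0 -0.7;1.2 0 2.7 0 0 0 -0.7;1.6 0 3.4 0 0 0 -0.7;1.6 0 3.4 0 0 0 -0.7"}}

```text
t: 11.25
position: [0.5863, -0.3384, 0.0175]
orientation: [-179.9, 25.1, -166.9]
ft_force: [-7.4, 3.8, 11.6]
opening: 0.0326
grasp_force: 93.0
```

Contact with the floor shows in the force reading. Releasing, then backing off.

{"api": "arm_command", "payload": {"series": "0 0 0 0 0 0 0.3;0 0 0 0 0 0 0.3;0 0 0 0 0 0 0.3;0 0 0 0 0 0 0.3;0 0 -20 0 0 0 0.3;0 0 -50 0 0 0 0.3;0 0 -90 0 0 0 0.3;0 0 -130 0 0 0 0.3;0 0 -160 0 0 0 0.3;0 0 -160 0 0 0 0.3"}}

```text
t: 12.25
position: [0.5204, -0.3553, 0.1654]
orientation: [-179.7, 25.1, -166.9]
ft_force: [-0.5, -0.1, -1.2]
opening: 0.0559
grasp_force: 0.0
```

```bash
python3 look.py w5
python3 - <<'E'
from h import *
z=np.load("w5.npz"); P=pts("wrist",z["d"],None,(z["p"],z["R"])); q=P[(abs(P[:,0]-.579)<.07)&(abs(P[:,1]+.342)<.06)&(P[:,2]>.0365)&(P[:,2]<.06)]
r=cv2.minAreaRect(q[:,:2].astype(np.float32)); print(r,np.median(q,0).round(4),q[:,2].std(),len(q))
E
```

```text
centre_mid 0.58 [262. 153. 308. 242.] [ 0.574 -0.339  0.038] [[ 0.551 -0.356  0.015]
 [ 0.629 -0.322  0.041]]
key_mid 0.68 [415. 382. 434. 394.] [ 0.783 -0.122  0.091] [[ 0.493 -0.317  0.09 ]
 [ 0.799 -0.108  0.221]]
((0.5816993713378906, -0.33871009945869446), (0.037874385714530945, 0.03393371030688286), 13.560105323791504) [ 0.5798 -0.3391  0.0405] 0.0008910385050856317 1378
```

View pics/w5.png

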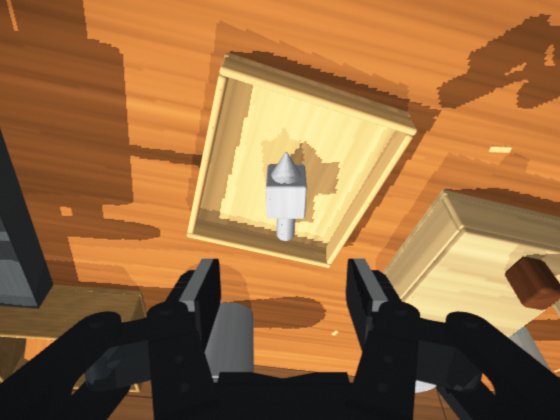

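The tail centre lies flat in the wooden tray, with its body at (286,192). The gripper is clear, so I'm handing in.

```bash
python3 -c "from rig import hand_in; print(hand_in())"
```

```text
the job is handed in; nothing more can be done
None
```

The tail centre was in the left box, the first one opened; it now lies flat and released in the wooden tray, and the job was handed in at about 12 s with no verdict shown.

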